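# Put the drinks board on show

### The arm

A 6-joint arm with a two-finger parallel gripper is mounted at the origin on the work surface. World frame = base frame: x ahead of the robot, y to its left, z up, the work surface at z = 0. Lengths are in m, angles in rad, forces in N, time in s.
With the tool pointing down it reaches from about 0.3 to 0.775 m from the base axis. Payload 14.6 kg.
Tool frame: the origin (TCP) lies on the mounting face of the last link; the fingertips stand 199 mm ahead of it and the grasp point (between the pads) lies 180 mm ahead of it; z points along the fingers, y is the direction in which the jaws open and shut (so a half turn about z gives the same grasp; the last joint's range is limited). The gripper opens to 94 mm and grips with 3 to 60 N. Pads are 16 mm wide; open, the fingers measure 119 mm over their backs; the gripper's body (75 mm by 177 mm) begins 78 mm behind the grasp point.
Start: joints at [-1.293, 0.3, 1.521, -0, 1.321, -0.067], TCP at [0.186, -0.518, 0.405] pointing down, gripper open.
Joint ranges: [-3.03, 3.03], [-0.79, 2.21], [0.23, 2.52], [-1.04, 4.18], [0, 3.07], [-2.55, 2.55]. Speed limits (rad/s): [2.22, 2.22, 2.57, 3.14, 3.14, 3.14].

### API

Orientations are given as [roll, pitch, yaw] about the fixed x, y, z axes, in that order (R = Rz(yaw) Ry(pitch) Rx(roll)).
In Python, from station import sensors, vision, job gives the robot as it stands. The module is installed in compiled form; this text tells all that it offers.
- The arm moves only by the tool arm_command, never from a script. Its argument "plan" is one flat list of numbers, 5 for each row, row after row: the closure, from -1 (fully open) to 1 (shut), so that 0 is half open, then the shift along the world's x, y, z scaled (see below), then the turn about the world's z scaled (see below). A call has 1 to 20 rows; each row is the pose to reach, as a shift and turn from the pose commanded when the call began; what a row does not reach only later rows make up. The controller multiplies each number of a shift by 400 mm and each number of a turn by 120 degrees. A row lasts 1/10 s, in which the tool goes at most 50 mm and 8.59 degrees, less where a joint would pass 70% of its speed; a pose out of reach is approached as far as the arm can. A call with a number of a shift or a turn outside -1 to 1 is refused whole. A call with a gripper value outside its range is refused whole. The fingers move at their own pace and stop on an object; "newtons" is the grip in N (left out, the last holds). Time passes only in rows, so rows that repeat a pose let the fingers close. It gives the time, the measured TCP pose, the force and the opening at its end, in the units of the state.
- sensors.get_obs(): the state, without advancing time (a new reading comes with each control period).
- vision.camera(name): name is "scene" or "top" or "wrist"; returns the picture (480x640x3 uint8, blue, green, red); there is no depth.
- vision.camera_params(name): a dict with "intrinsics" (3x3 intrinsics, pixels), "rvec" (rotation vector, rad) and "tvec" (3), from world to camera coordinates, as OpenCV has them. Camera axes: x right, y down, z forward; pixel columns grow to the right and rows downward; lengths in m; the calibration is good to about 2 mm. A picture is of the moment at which its call begins: read the wrist's pose just before it. camera_params takes no time and is no camera call; for the wrist camera it gives the pose at the moment of the call.
- job.hand_in(): hands the job in, once; it reports no verdict.
Trained networks look in the newest picture that a camera, given by its name, has taken for a name from the list of things; names that differ only in an ending like _2 or _b are one class to them, and where a whole thing is asked for, a point or a joint stands for the part that bears it (a point fixed in the world has none). Each returns a list of dicts, best first, with "confidence" (0 to 1); they miss things now and then, are a little off and sometimes report something else, mostly with a low value. They report only what shows in the picture. A call takes as long as a camera call. They do not tell look-alikes from the thing itself.
- vision.search_frame(name, camera): "at" ([row, column] in pixels, amid what is visible of it).
- vision.silhouettes(name, camera): "mask" (480x640 bool, what is visible of it) and "at" ([row, column] in pixels, amid what is visible of it).
- vision.pinpoint(name, camera): "at" ([row, column] in pixels: a listed point, or the origin of a listed thing).
The state is a dict: "time_s": time; "qpos": joint angles; "joint_vel": joint speeds; "tau": joint torques, N m; "ee_pos": TCP position; "eef_rot": TCP orientation; "force": force on the tool from outside, world axes, zero at the start; "moment": the same for the moment, N m; "grip_width": finger opening in m.
Only numpy, scipy, OpenCV 4.12 (cv2) and the standard library are available. Lean on these libraries where they do the work, as an engineer would, in place of code of your own. Each camera call takes 0.05 s, during which the arm holds its last target.

### The job

Take the green-edged picture board out of the wooden slotted rack by sliding it straight up by its top edge, and put it on show on the blue display stand: set it down gently, not dropped, with its bottom edge on the ledge behind the front lip, about centred and square to the stand, leaning back against the backrest. Leave the other two boards in their slots and do not knock over or push away the things on the counter.

Things in the scene. Friction and masses are not known exactly. Their poses are not given: they have to be found in the camera images.
- green_board_center (a point): centre of the green board: a rigid picture board with a green edge and a drinking-glass picture on a pale ground on both faces (both faces are alike), 9 mm thick (its x), 140 mm wide (its y), 130 mm tall (its z), about 0.1 to 0.2 kg. This point is 65 mm above its bottom edge and 65 mm below its top edge. At the start it stands upright in one of the three rack slots; which one varies
- green_board_foot (a point): middle of the green board's bottom edge (centre of its underside); axes as the centre point's
- green_board: the same green board, as a whole; its origin is the middle of its bottom edge; same axes
- red_board_center (a point): red-edged picture board with a bowl, stands in another slot of the rack; same size as the green board (9 x 140 x 130 mm). This point is its centre; axes as the green board's. Leave it in its slot.
- yellow_board_center (a point): yellow-edged picture board with snacks, stands in another slot of the rack; same size as the green board (9 x 140 x 130 mm). This point is its centre; axes as the green board's. Leave it in its slot.
- rack: wooden slotted rack, fixed. Origin: centre of its underside. Base 180 (x) x 190 (y) x 12 mm. Slots at x = -65, 0, +65 mm; boards stand on the base (z = 12 mm), faces to the rack's +-x, tops at z = 142 mm, 56 mm clear between boards. Only their side edges run in dark guides (12 mm slots, |y| = 59 to 81 mm, tops at z = 67 mm); the middle is open. A board is free after rising 55 mm
- stand: blue display stand, fixed; +x is its front. Origin: underside, below the foot of the backrest. Base x = -68 to +42 mm, 180 mm wide (y). Ledge at z = 12 mm from the backrest foot (x = 0) to the lip (inner face x = +34 mm, lip top z = 22 mm). Backrest: plate 120 mm wide, front face rising 80 mm along its slope from x = 0, leaning back 18 degrees to -x (upper edge at x = -25, z = 88 mm)
- sauce: amber glass sauce bottle, 60 mm across, 150 mm tall; loose, origin at the centre of its underside. Not to be disturbed
- sugar_jar: clear jar with a red lid, 80 mm across, 100 mm tall; loose, origin at the centre of its underside. Not to be disturbed
- tumbler: orange open plastic tumbler, 72 mm across, 100 mm tall; loose, origin at the centre of its underside. Not to be disturbed
- tub: white lidded food tub with a green lid, 108 x 138 x 67 mm tall; loose, origin at the centre of its underside. Not to be disturbed
- mug: white mug, 80 mm across, 90 mm tall; loose, origin at the centre of its underside. Not to be disturbed
Things that resemble listed ones, but are neither listed nor needed, are in the scene too. Of the things like the green_board, leave any that is black; of the rest the larger one is meant.

How it is judged:
On the way, in this order (a step that is already met when the one before it is completed fails the run):
1. the green board is drawn up clear of its slot, still upright and held in the fingers (z of green_board_foot in the frame of rack above 0.07 m and angle between green_board_center's own z axis and vertical below 0.6 rad and contact force between the fingers and green_board above 0.5 N), for 0.1 s.
2. its bottom edge stands on the ledge, behind the lip, while the fingers still hold or touch it (set down, not dropped) (x of green_board_foot in the frame of stand between -0.002 and 0.036 m and y of green_board_foot in the frame of stand between -0.03 and 0.03 m and z of green_board_foot in the frame of stand between 0.008 and 0.02 m and contact force between the fingers and green_board above 0.3 N), for 0.05 s.
At the end, for the whole second after the job is handed in: Green board released, at rest on the stand: bottom edge on the ledge between backrest foot and lip, within 30 mm of the middle, square within 0.2 rad, leaning back 0.2 to 0.65 rad, its centre at most 12 mm ahead of the backrest foot; red and yellow boards within 20 mm of their starts (x of green_board_foot in the frame of stand between -0.002 and 0.036 m and y of green_board_foot in the frame of stand between -0.03 and 0.03 m and z of green_board_foot in the frame of stand between 0.008 and 0.02 m and angle between green_board_center's own z axis and vertical between 0.2 and 0.65 rad and x of green_board_center in the frame of stand below 0.012 m and z of green_board_center in the frame of stand above 0.055 m and angle between the y axis of green_board_center and the y axis of stand, either way round below 0.2 rad and linear speed of green_board below 0.02 m/s and distance of each of red_board_center, yellow_board_center from where it was at the start of the episode below 0.02 m); the robot touches nothing.
It fails at once if another board is pulled up or shifted by more than 30 mm (distance of any of red_board_center, yellow_board_center from where it was at the start of the episode above 0.03 m).
It fails at once if a thing on the counter is pushed more than 40 mm or tipped over (distance of any of sauce, sugar_jar, tumbler, tub, mug from where it was at the start of the episode above 0.04 m or angle between any of sauce, sugar_jar, tumbler, tub, mug's own z axis and vertical above 0.6 rad).
It also fails if it takes over 45 s, if anything falls off the work surface, if the arm or the gripper's body presses on something with over 40 N, if the wrist force passes 120 N, or if a joint passes its speed limit or range.

## Working session

There is one attempt and no reset: what is moved stays moved. The work goes in short steps, Python scripts to look and compute and a tool call to move; the robot and the scene stay as the last step left them, time stands still between calls to the robot, and variables do not carry over. Pictures are saved under pics/ and viewed, and the job is handed in when it is done.

Besides the shell and the picture viewer there is one more tool, called after "Emit:" as name(argument=value, ...), one argument or row to a line, values as JSON. arm_command: Moves the arm, as the interface text tells. Its arguments: {"type":"object","properties":{"plan":{"type":"array"},"newtons":{"type":"number"}},"required":["plan"]}

```bash
mkdir -p pics
python3 - <<'E'
from station import sensors, vision
import cv2
o=sensors.get_obs(); print(o['time_s'],o['ee_pos'],o['eef_rot'],o['grip_width'])
for n in ["scene","top","wrist"]:
    cv2.imwrite(f"pics/{n}0.png",vision.camera(n))
    p=vision.camera_params(n); print(n,p['intrinsics'],p['rvec'],p['tvec'])
    for t in ["green_board_center","green_board_foot","red_board_center","yellow_board_center","rack","stand"]:
        print(t,[(r['at'],round(r['confidence'],2)) for r in vision.pinpoint(t,n)])
E
```

```text
0.0 [ 0.18589222 -0.51760102  0.40408051] [-3.14042071e+00 -6.75926134e-05  3.44820316e-01] 0.09394212411719302
scene [[436.52902727   0.         312.58815086]
 [  0.         436.52902727 239.82059182]
 [  0.           0.           1.        ]] [ 2.10622171  0.96857897 -0.42804505] [-0.3855154  -0.18729599  1.31093024]
green_board_center [([266.7, 197.4], 0.88), ([262.2, 126.6], 0.79), ([352.7, 127.6], 0.79)]
green_board_foot [([372.4, 133.8], 0.84), ([275.3, 136.0], 0.7), ([288.3, 200.4], 0.58)]
red_board_center [([275.9, 221.8], 0.73)]
yellow_board_center [([291.2, 244.9], 0.97)]
rack [([303.8, 224.6], 0.73), ([288.4, 245.8], 0.31)]
stand [([242.9, 339.5], 0.69)]
top [[498.17051639   0.         322.37709771]
 [  0.         498.17051639 232.83645523]
 [  0.           0.           1.        ]] [ 2.14857246 -2.16267619  0.14245157] [0.05728327 0.54537878 1.26071329]
green_board_center [([327.9, 462.6], 0.59), ([233.9, 500.3], 0.56), ([269.8, 420.5], 0.5)]
green_board_foot [([236.1, 488.0], 0.97), ([329.5, 454.2], 0.66), ([245.9, 410.1], 0.38)]
red_board_center [([248.2, 413.4], 0.59)]
yellow_board_center [([219.8, 404.3], 0.57)]
rack [([250.6, 407.8], 0.77)]
stand [([248.3, 281.2], 0.7)]
wrist [[395.55669892   0.         316.45618327]
 [  0.         395.55669892 232.83508226]
 [  0.           0.           1.        ]] [-2.38801514  1.67916568  0.22091091] [-0.55078454 -0.02774561  0.39141236]
green_board_center []
green_board_foot []
red_board_center []
yellow_board_center []
rack []
stand []
```

View pics/scene0.png

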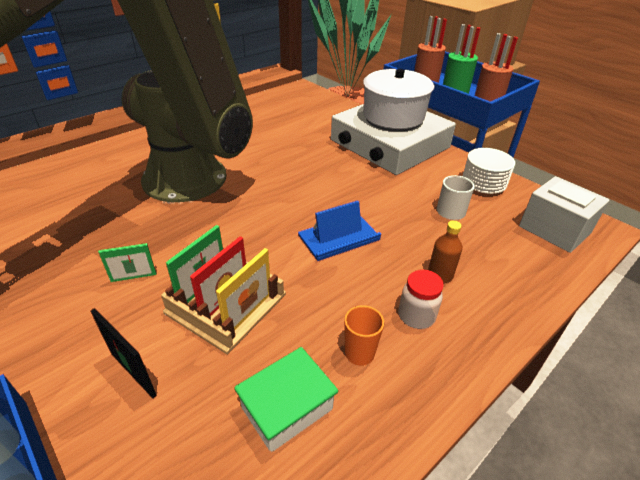

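View pics/top0.png

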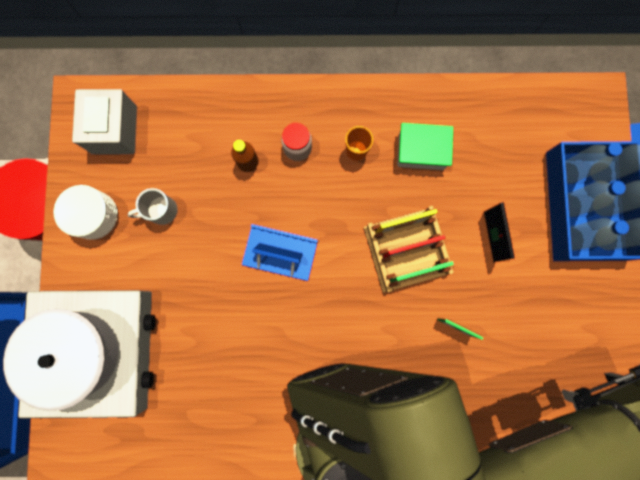

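View pics/wrist0.png

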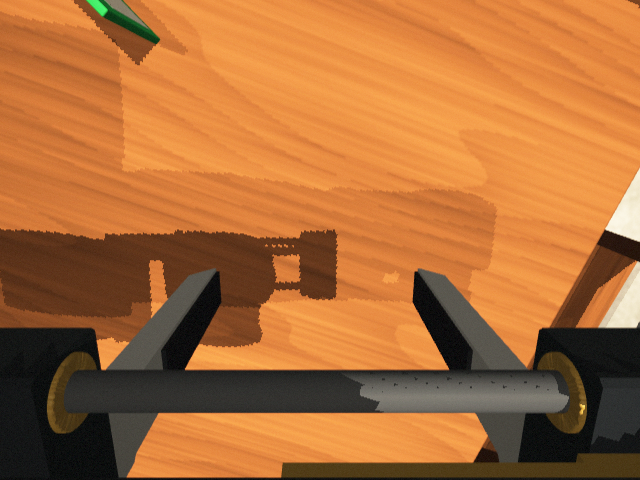

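```bash
cat > h.py <<'E'
import numpy as np, cv2
from station import sensors, vision
def P(n):
    p=vision.camera_params(n); return np.array(p['intrinsics']),np.array(p['rvec'],float).reshape(3),np.array(p['tvec'],float).reshape(3)
def proj(cam,pts):
    K,r,t=cam; return cv2.projectPoints(np.asarray(pts,float).reshape(-1,1,3),r,t,K,None)[0].reshape(-1,2)
def onplane(cam,uv,z):
    K,r,t=cam; R=cv2.Rodrigues(r)[0]; c=-R.T@t
    uv=np.atleast_2d(uv); d=(R.T@np.linalg.inv(K)@np.c_[uv,np.ones(len(uv))].T).T
    s=(z-c[2])/d[:,2]; return c+d*s[:,None]
E
python3 - <<'E'
from h import *
t=cv2.imread('pics/top0.png'); s=cv2.imread('pics/scene0.png')
def crop(im,x,y,w,h,k,n): cv2.imwrite(f'pics/{n}.png',cv2.resize(im[y:y+h,x:x+w],None,fx=k,fy=k,interpolation=cv2.INTER_CUBIC))
crop(t,230,195,130,97,6,'tstand'); crop(t,360,195,110,100,6,'track'); crop(s,155,215,140,140,4,'srack'); crop(s,290,195,100,70,8,'sstand')
ct,cs=P('top'),P('scene')
hsv=cv2.cvtColor(t,cv2.COLOR_BGR2HSV)
for n,lo,hi,box in [('g',(45,120,80),(80,255,255),(360,195,110,100)),('y',(22,120,120),(35,255,255),(360,195,110,100)),('b',(105,100,30),(130,255,255),(230,195,110,97))]:
    m=cv2.inRange(hsv,lo,hi); x,y,w,h=box; mm=np.zeros_like(m); mm[y:y+h,x:x+w]=m[y:y+h,x:x+w]
    r=cv2.minAreaRect(cv2.findNonZero(mm)); print(n,r); b=cv2.boxPoints(r)
    print(onplane(ct,b,0.142 if n!='b' else 0.012).round(3))
for name in ['sauce','sugar_jar','tumbler','tub','mug']:
    vision.camera('top'); print(name,[(onplane(ct,r['at'][::-1],0)[0].round(3),round(r['confidence'],2)) for r in vision.pinpoint(name,'top')][:2])
E
```

```text
g ((423.9080505371094, 271.29217529296875), (6.022626876831055, 59.172306060791016), 72.47443389892578)
[[ 0.425 -0.116  0.142]
 [ 0.466 -0.251  0.142]
 [ 0.452 -0.255  0.142]
 [ 0.411 -0.12   0.142]]
y ((411.41180419921875, 244.6470947265625), (60.148834228515625, 72.2756118774414), 75.96376037597656)
[[ 0.552 -0.058  0.142]
 [ 0.593 -0.227  0.142]
 [ 0.453 -0.256  0.142]
 [ 0.413 -0.09   0.142]]
b ((279.35284423828125, 252.14974975585938), (67.01141357421875, 41.13946533203125), 13.535857200622559)
[[0.467 0.265 0.012]
 [0.573 0.241 0.012]
 [0.53  0.069 0.012]
 [0.425 0.094 0.012]]
sauce [(array([0.746, 0.253, 0.   ]), 0.62)]
sugar_jar [(array([0.791, 0.123, 0.   ]), 0.68)]
tumbler [(array([ 0.777, -0.041,  0.   ]), 0.91), (array([0.746, 0.261, 0.   ]), 0.37)]
tub [(array([ 0.77 , -0.211,  0.   ]), 0.85), (array([0.786, 0.13 , 0.   ]), 0.16)]
mug [(array([0.617, 0.48 , 0.   ]), 0.79), (array([0.509, 0.163, 0.   ]), 0.67)]
```

View pics/tstand.png

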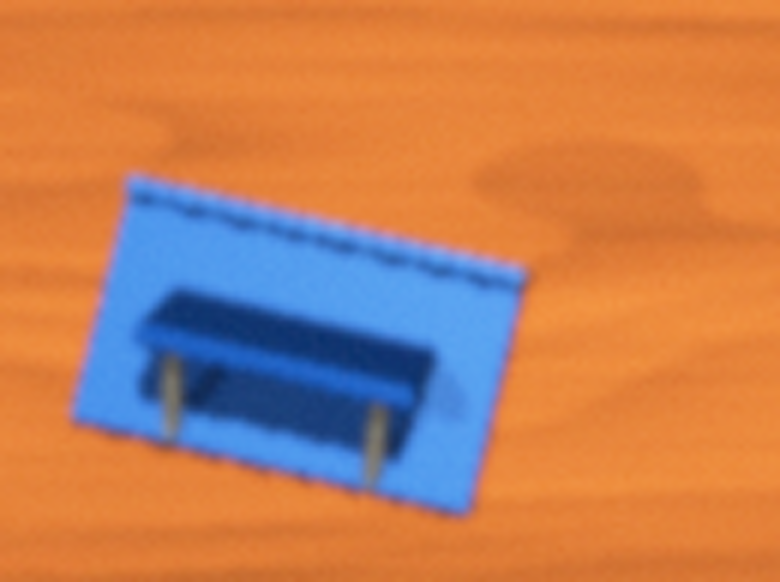

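View pics/track.png

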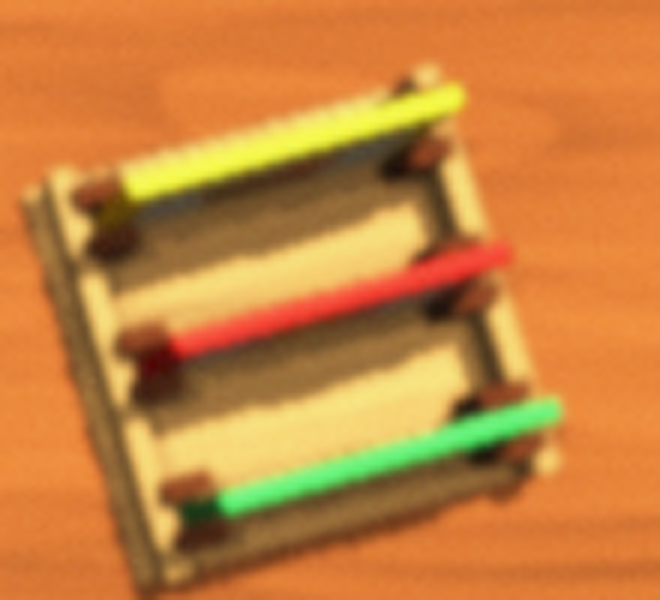

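View pics/sstand.png

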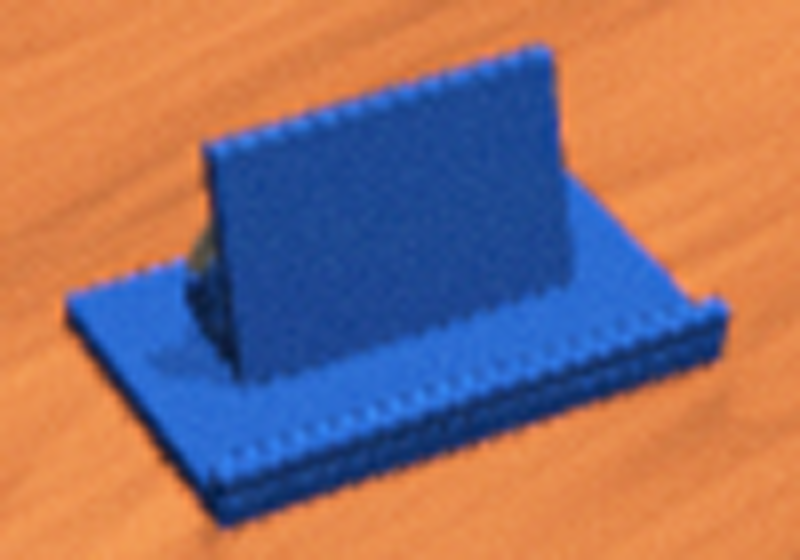

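View pics/srack.png

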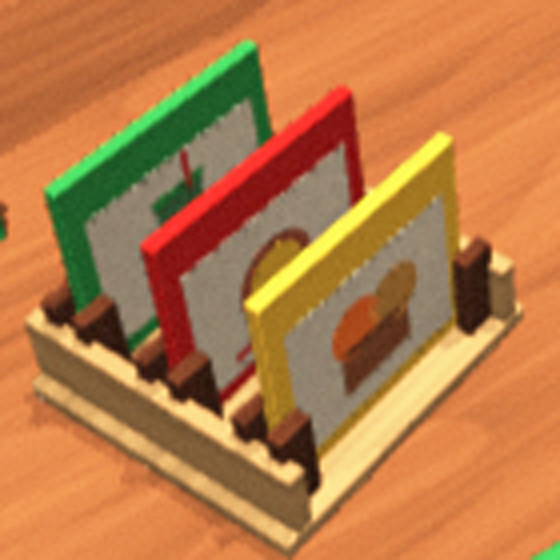

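```bash
cat > fit.py <<'E'
from h import *
from scipy.optimize import least_squares
ct,cs=P('top'),P('scene')
def T(p,pts):
    x,y,a=p; pts=np.asarray(pts,float); c,s=np.cos(a),np.sin(a)
    return np.c_[x+c*pts[:,0]-s*pts[:,1],y+s*pts[:,0]+c*pts[:,1],pts[:,2]]
def up(x,y,k,ox,oy): return ((x+.5)/k-.5+ox,(y+.5)/k-.5+oy)
def fit(p0,top,sc,tag,bias=True):
    mt=[a for a,_ in top]; ut=np.array([b for _,b in top]); ms=[a for a,_ in sc]; us=np.array([b for _,b in sc])
    def f(p): 
        return np.r_[(proj(ct,T(p,mt))-ut).ravel(),(proj(cs,T(p,ms))-us).ravel()]
    for sub,g in (('both',f),('top',lambda p:f(p)[:2*len(mt)]),('scene',lambda p:f(p)[2*len(mt):])):
        r=least_squares(g,p0,loss='soft_l1'); print(tag,sub,r.x.round(4)); 
        if sub=='both': R=r.x; print(f(R).reshape(-1,2).round(1).tolist())
    return R
ts=lambda x,y:up(x,y,6,230,195); tr=lambda x,y:up(x,y,6,360,195); ss=lambda x,y:up(x,y,8,290,195); sr=lambda x,y:up(x,y,4,155,215)
bx,bz=-.0247,.0881
fit([.5,.17,-.244],[((.042,.09,.022),ts(130,176)),((.042,-.09,.022),ts(525,269)),((-.068,-.09,.012),ts(468,515)),((-.068,.09,.012),ts(75,421)),((0,.06,.012),ts(180,289)),((0,-.06,.012),ts(436,350))],
 [((.042,.09,0),ss(724,358)),((.042,-.09,0),ss(225,525)),((.042,.09,.022),ss(727,305)),((0,-.06,.012),ss(240,380)),((0,.06,.012),ss(570,285)),((bx,.06,bz),ss(552,55)),((bx,-.06,bz),ss(212,153))],'stand')
W=.07
for off,n,tp,sp in ((-.065,'g',[(221,502),(561,410)],[(50,196),(255,46)]),(0,'r',[(172,348),(511,256)],[(146,249),(351,93)]),(.065,'y',[(127,187),(463,97)],[(250,307),(450,139)])):
    fit([.45,-.18,.295],[((0,W,.142),tr(*tp[0])),((0,-W,.142),tr(*tp[1]))],[((0,-W,.142),sr(*sp[0])),((0,W,.142),sr(*sp[1]))],n)
E
python3 fit.py
```

```text
stand both [ 0.5103  0.1625 -0.2403]
[[0.4, -0.1], [1.0, 0.2], [0.7, 0.2], [-0.4, -0.0], [-0.4, -0.4], [1.1, -0.1], [-0.1, -0.4], [-0.6, 0.4], [0.5, -0.5], [0.5, 0.7], [0.7, -1.1], [0.3, -1.7], [-0.1, -1.1]]
stand top [ 0.5103  0.1636 -0.2377]
stand scene [ 0.5114  0.1608 -0.2406]
g both [ 0.4417 -0.1889  0.2609]
[[0.6, -0.4], [0.6, -0.8], [-0.0, -1.7], [0.2, -1.9]]
g top [ 0.4404 -0.1874  0.2555]
g scene [ 0.4463 -0.1916  0.2627]
r both [ 0.5032 -0.1713  0.252 ]
[[0.6, -0.9], [0.6, -0.5], [0.2, -1.7], [-0.1, -2.6]]
r top [ 0.5015 -0.1698  0.258 ]
r scene [ 0.5082 -0.1744  0.2417]
y both [ 0.5669 -0.1551  0.2534]
[[0.7, -0.5], [0.8, -0.4], [0.2, -0.8], [0.1, -1.6]]
y top [ 0.5658 -0.1533  0.2568]
y scene [ 0.5693 -0.1571  0.2464]
```

Emit:
arm_command(
  plan=[0,0.64,0.825,0,0.708,0,0.64,0.825,0,0.708,0,0.64,0.825,0,0.708,0,0.64,0.825,0,0.708,0,0.64,0.825,0,0.708,0,0.64,0.825,0,0.708,0,0.64,0.825,0,0.708,0,0.64,0.825,0,0.708,0,0.64,0.825,0,0.708,0,0.64,0.825,0,0.708,0,0.64,0.825,0,0.708,0,0.64,0.825,0,0.708,0,0.64,0.825,0,0.708],
  newtons=20,
)

```text
time_s: 2.85
ee_pos: [0.4417, -0.188, 0.4047]
eef_rot: [3.142, 0.0, 1.824]
force: [0.1, 0.2, -0.2]
grip_width: 0.0471
```

Run:
```python
from h import *
o=sensors.get_obs(); print(o['time_s'],o['ee_pos'],o['eef_rot'],o['grip_width'],o['qpos'],o['force'])
im=vision.camera('wrist'); c=P('wrist'); 
cv2.imwrite('pics/w1.png',im)
R=cv2.Rodrigues(c[1])[0]; print('cam',-R.T@c[2])
a=.257;W=.07
for z in (.142,): print(proj(c,[[.442-np.sin(a)*s*W,-.188+np.cos(a)*s*W,z] for s in(1,0,-1)]))
```

```text
2.85 [ 0.44167127 -0.18802106  0.40467631] [3.14156917e+00 4.81135990e-05 1.82363043e+00] 0.04711137570551171 [-4.78783327e-01  1.43403976e-01  1.71207240e+00 -2.09553436e-05
  1.28606666e+00 -7.31611547e-01] [ 0.13746297  0.23775869 -0.20298942]
cam [ 0.422826   -0.11624789  0.38534991]
[[317.1735974  134.40247223]
 [317.47205554 246.59876781]
 [317.73086339 343.88973821]]
```

View pics/w1.png

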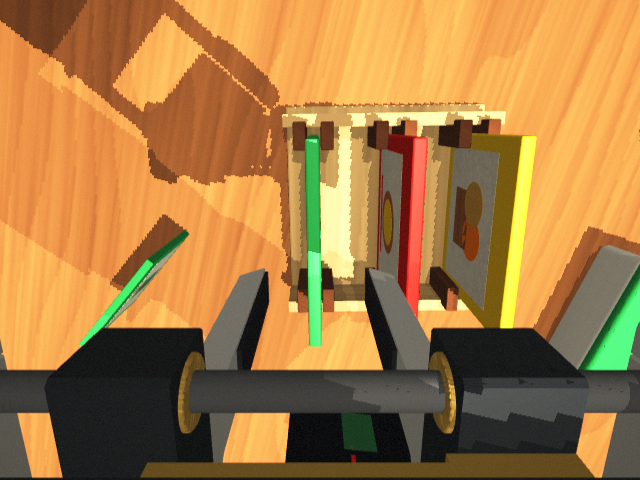

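Emit:
arm_command(
  plan=[0,-0.004,-0.001,-0.06,0.004,0,-0.004,-0.001,-0.12,0.004,0,-0.004,-0.001,-0.18,0.004,0,-0.004,-0.001,-0.247,0.004,0,-0.004,-0.001,-0.247,0.004,0,-0.004,-0.001,-0.247,0.004],
  newtons=20,
)

```text
time_s: 3.5
ee_pos: [0.4404, -0.1883, 0.3065]
eef_rot: [-3.141, -0.0, 1.835]
force: [-0.9, 0.2, -0.8]
grip_width: 0.0471
```

Run:
```python
from h import *
o=sensors.get_obs(); print(o['time_s'],o['ee_pos'],o['eef_rot'],o['grip_width'],o['force'])
cv2.imwrite('pics/w2.png',vision.camera('wrist'))
```

```text
3.5 [ 0.44036582 -0.18834674  0.30649593] [-3.14149795e+00 -6.46643308e-05  1.83459634e+00] 0.04707507717910007 [-0.85734015  0.16236813 -0.80010646]
```

View pics/w2.png

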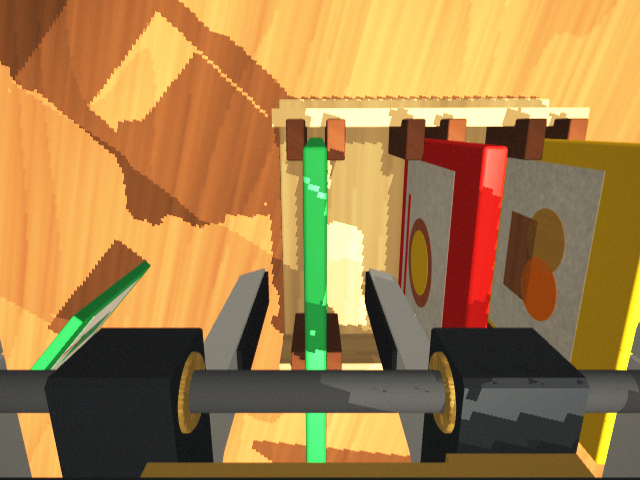

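The board (column ~316) lies midway between the fingers (268/365), so I close the gripper.

Emit:
arm_command(
  plan=[1,0,0,0,0,1,0,0,0,0,1,0,0,0,0,1,0,0,0,0,1,0,0,0,0,1,0,0,0,0,1,0,0,0.03,0,1,0,0,0.06,0],
  newtons=25,
)

```text
time_s: 4.35
ee_pos: [0.4403, -0.188, 0.3307]
eef_rot: [-3.141, -0.0, 1.836]
force: [0.2, -0.2, -2.1]
grip_width: 0.0088
```

Emit:
arm_command(
  plan=[1,0,0,0.05,0,1,0,0,0.1,0,1,0,0,0.15,0,1,0,0,0.2,0,1,0,0,0.25,0,1,0,0,0.3,0,1,0,0,0.34,0,1,0,0,0.34,0,1,0,0,0.34,0],
)

```text
time_s: 5.25
ee_pos: [0.4401, -0.1879, 0.4659]
eef_rot: [3.141, 0.0, 1.836]
force: [0.5, 0.7, -2.4]
grip_width: 0.0089
```

Run:
```python
from h import *
o=sensors.get_obs(); print(o['time_s'],o['ee_pos'],o['eef_rot'],o['grip_width'],o['force'],o['qpos'])
w=vision.camera('wrist'); s=vision.camera('scene')
cv2.imwrite('pics/c3.png',cv2.resize(np.hstack([w,s]),(800,300)))
```

```text
5.25 [ 0.44008239 -0.18791457  0.46588669] [3.14137543e+00 2.27464772e-04 1.83603188e+00] 0.00886213178464951 [ 0.52348128  0.65417515 -2.44010786] [-4.80119404e-01  9.55015934e-02  1.62261667e+00 -2.00388140e-05
  1.42316048e+00 -7.45352035e-01]
```

View pics/c3.png

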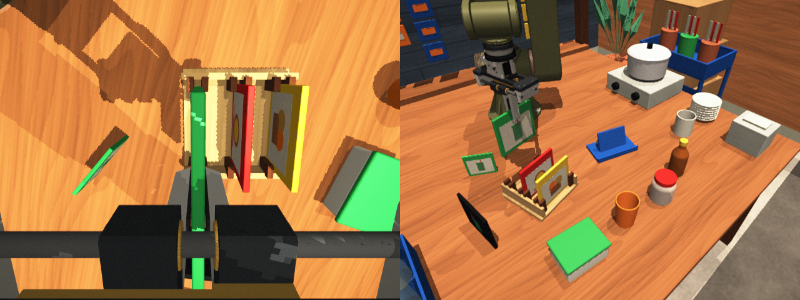

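Emit:
arm_command(
  plan=[1,0.02,0.09,0,-0.024,1,0.04,0.18,0,-0.05,1,0.065,0.27,0,-0.075,1,0.085,0.36,0,-0.1,1,0.11,0.46,0,-0.13,1,0.13,0.55,0,-0.155,1,0.155,0.64,0,-0.18,1,0.175,0.73,0,-0.205,1,0.195,0.82,0,-0.23,1,0.2075,0.868,0,-0.241,1,0.2075,0.868,0,-0.241,1,0.2075,0.868,0,-0.241],
)

```text
time_s: 6.55
ee_pos: [0.5233, 0.1591, 0.465]
eef_rot: [-3.14, 0.001, 1.332]
force: [0.8, 0.2, -2.3]
grip_width: 0.0088
```

Run:
```python
from h import *
o=sensors.get_obs(); print(o['time_s'],o['ee_pos'],o['eef_rot'],o['grip_width'],o['force'],o['qpos'])
w=vision.camera('wrist'); s=vision.camera('scene'); t=vision.camera('top')
c=P('scene')
for n,im in (('scene',s),('top',t),('wrist',w)):
    print(n,[(r['at'],round(r['confidence'],2)) for r in vision.pinpoint('green_board_foot',n)])
    a=-.24; e=o['ee_pos']; 
    print(proj(P(n),[[e[0],e[1],e[2]-.294]]))
cv2.imwrite('pics/s4.png',cv2.resize(s[120:300,240:440],None,fx=4,fy=3.3))
cv2.imwrite('pics/w4.png',w); cv2.imwrite('pics/t4.png',t)
```

```text
6.55 [0.52328559 0.15907325 0.46499322] [-3.14023433e+00  9.00291335e-04  1.33242976e+00] 0.008806445157343365 [ 0.75020341  0.24663278 -2.26880312] [ 2.28168940e-01  2.54226306e-01  1.43921133e+00 -1.94532649e-04
  1.44977313e+00  4.66559763e-01]
scene [([188.0, 341.8], 0.93), ([373.3, 131.5], 0.91), ([274.0, 138.0], 0.8)]
[[348.03361141 185.29615119]]
top [([235.0, 487.0], 0.81), ([329.3, 454.6], 0.75), ([211.0, 162.6], 0.7), ([233.2, 275.7], 0.66)]
[[277.2482627 235.1662987]]
wrist []
[[316.13236241 232.6343038 ]]
```

View pics/s4.png

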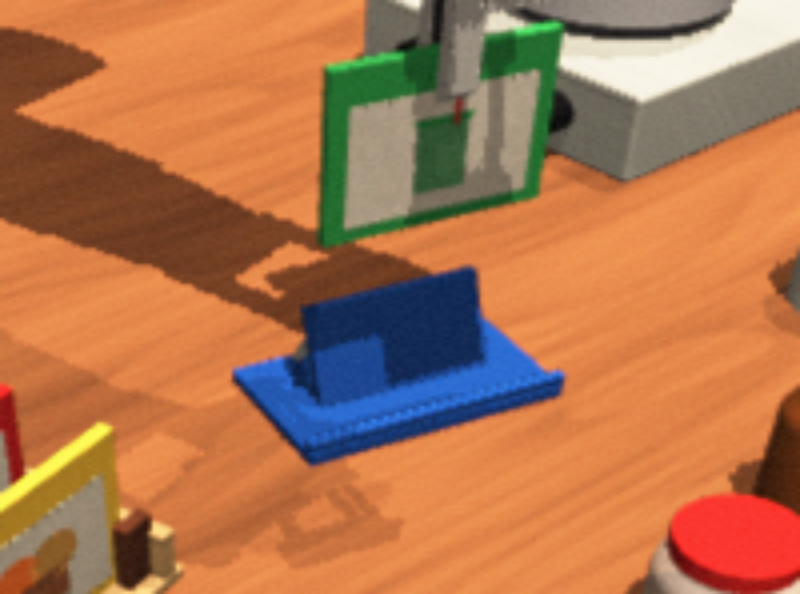

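View pics/w4.png

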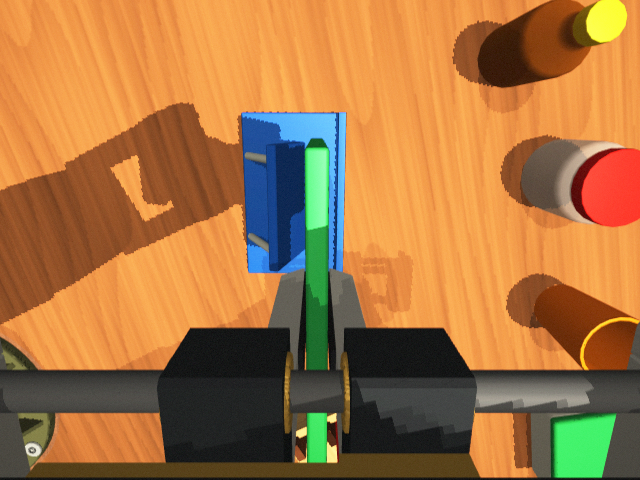

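Emit:
arm_command(
  plan=[1,0,0,-0.08,0,1,0,0,-0.16,0,1,0,0,-0.24,0,1,0,0,-0.31,0,1,0,0,-0.36,0,1,0,0,-0.38,0,1,0,0,-0.38,0],
)

```text
time_s: 7.55
ee_pos: [0.5233, 0.1589, 0.3134]
eef_rot: [-3.14, 0.001, 1.331]
force: [-0.2, -0.6, -1.7]
grip_width: 0.0088
```

Run:
```python
from h import *
o=sensors.get_obs(); print(o['time_s'],o['ee_pos'],o['eef_rot'],o['force'])
s=vision.camera('scene')
cv2.imwrite('pics/s5.png',cv2.resize(s[150:290,260:430],None,fx=4,fy=4))
w=vision.camera('wrist');cv2.imwrite('pics/w5.png',w)
```

```text
7.55 [0.52331388 0.15894551 0.31337585] [-3.14049217e+00  5.67924149e-04  1.33096149e+00] [-0.19942452 -0.55339766 -1.65024145]
```

View pics/s5.png

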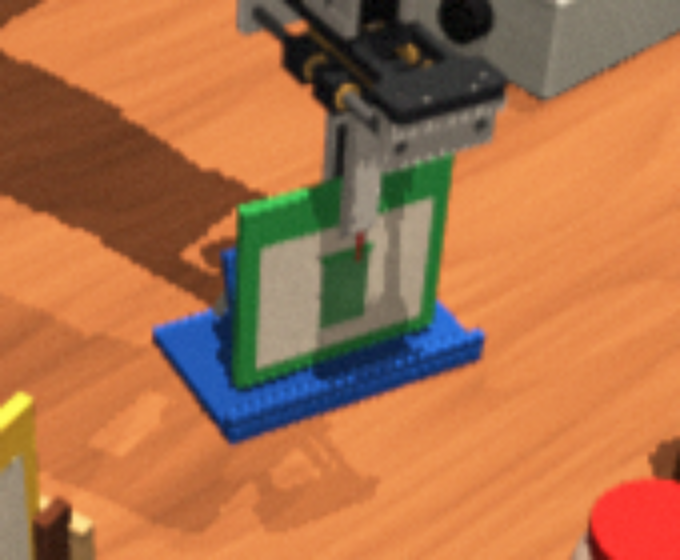

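View pics/w5.png

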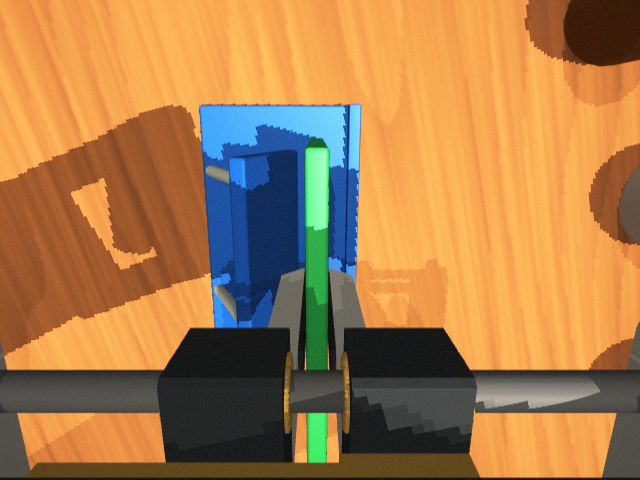

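The board (columns 305–329) sits between the backrest foot (~298) and the lip (~347) and is square to the stand. I lower it the last few millimetres.

Emit:
arm_command(
  plan=[1,0,0,-0.006,0,1,0,0,-0.012,0,1,0,0,-0.016,0,1,0,0,-0.019,0,1,0,0,-0.019,0],
  newtons=12,
)

```text
time_s: 8.15
ee_pos: [0.5233, 0.1592, 0.3061]
eef_rot: [-3.141, 0.0, 1.331]
force: [0.0, -0.1, -1.7]
grip_width: 0.0092
```

Emit:
arm_command(
  plan=[1,0,0,-0.003,0,1,0,0,-0.003,0],
)

```text
time_s: 8.35
ee_pos: [0.5234, 0.1591, 0.3059]
eef_rot: [3.141, -0.0, 1.331]
force: [-3.3, -2.4, 6.5]
grip_width: 0.0091
```

Emit:
arm_command(
  plan=[1,0,0,-0.003,0,1,0,0,-0.003,0],
)

```text
time_s: 8.55
ee_pos: [0.5236, 0.1592, 0.3056]
eef_rot: [3.139, -0.001, 1.331]
force: [-3.8, -1.7, 14.4]
grip_width: 0.0093
```

Emit:
arm_command(
  plan=[0.5,0,0,0.003,0,0.5,-0.008,0.002,0.003,0,0.45,-0.02,0.005,0.003,0,0.45,-0.03,0.007,0.003,0,0.4,-0.04,0.01,0.003,0,0.4,-0.05,0.012,0.003,0,0.35,-0.06,0.015,0.003,0,0.3,-0.07,0.017,0.003,0,0.25,-0.08,0.02,0.003,0,0.2,-0.09,0.022,0.003,0,0.15,-0.1,0.024,0.003,0,0.1,-0.1,0.024,0.003,0,0.1,-0.1,0.024,0.003,0],
)

```text
time_s: 9.85
ee_pos: [0.4833, 0.1688, 0.3051]
eef_rot: [3.141, -0.0, 1.331]
force: [0.2, 0.5, 0.5]
grip_width: 0.042
```

Run:
```python
from h import *
o=sensors.get_obs(); print(o['time_s'],o['ee_pos'],o['eef_rot'],o['force'],o['grip_width'])
s=vision.camera('scene')
cv2.imwrite('pics/s6.png',cv2.resize(s[150:290,260:430],None,fx=4,fy=4))
w=vision.camera('wrist');cv2.imwrite('pics/w6.png',w)
```

```text
9.85 [0.4833185  0.16879159 0.30514195] [ 3.14138798e+00 -1.14966253e-04  1.33131519e+00] [0.24206656 0.52017871 0.54465924] 0.04202218113584106
```

View pics/s6.png

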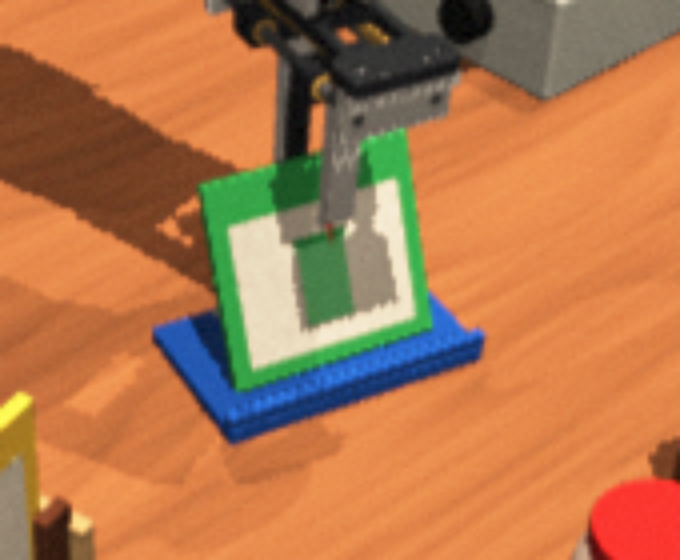

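View pics/w6.png

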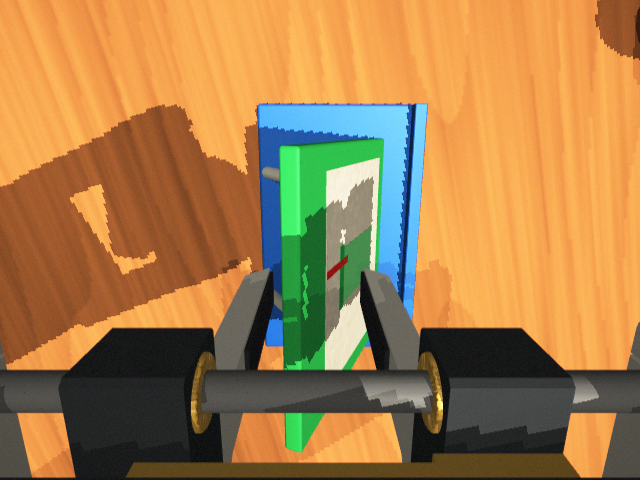

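The board leans on the backrest and the force is near zero. I open wider and withdraw straight up.

Emit:
arm_command(
  plan=[-0.1,0,0,0,0,-0.2,0,0,0,0,-0.2,0,0,0.03,0,-0.2,0,0,0.08,0,-0.2,0,0,0.14,0,-0.2,0,0,0.22,0,-0.2,0,0,0.32,0,-0.2,0,0,0.4,0,-0.2,0,0,0.4,0],
)

```text
time_s: 10.85
ee_pos: [0.483, 0.1687, 0.4703]
eef_rot: [3.135, -0.004, 1.331]
force: [1.2, -0.3, -0.7]
grip_width: 0.0565
```

```bash
cat > chk.py <<'E'
from h import *
o=sensors.get_obs(); print(o['time_s'],o['ee_pos'],o['force'],o['grip_width'])
s=vision.camera('scene'); cv2.imwrite('pics/s7.png',cv2.resize(s[150:290,260:430],None,fx=4,fy=4)); cv2.imwrite('pics/s7f.png',s)
w=vision.camera('wrist');cv2.imwrite('pics/w7.png',w)
E
python3 chk.py
```

```text
10.85 [0.48295051 0.16867083 0.47031028] [ 1.22318476 -0.30375039 -0.66862594] 0.05645476046158285
```

View pics/s7.png

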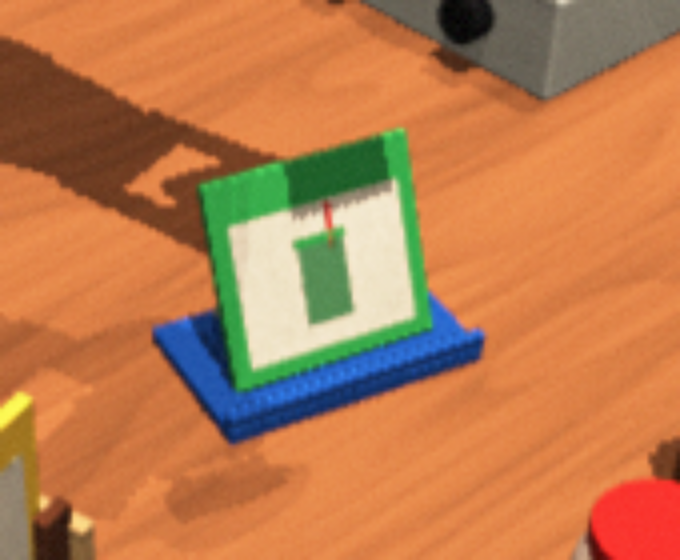

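View pics/w7.png

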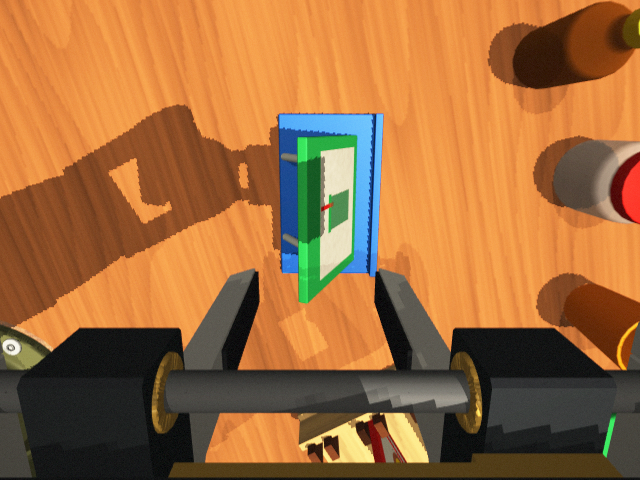

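View pics/s7f.png

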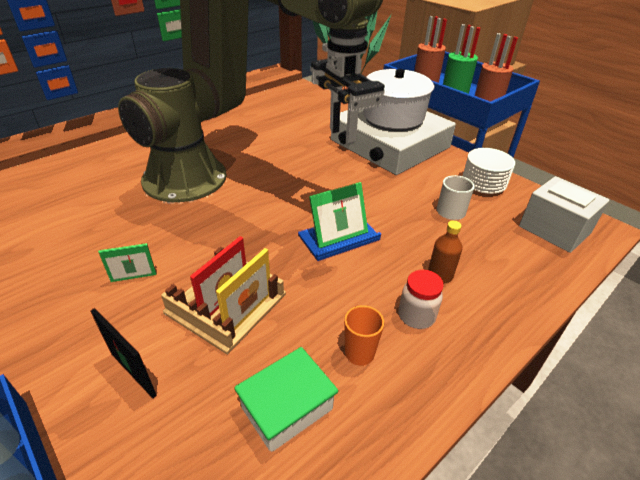

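Run:
```python
from h import *
from scipy.optimize import least_squares
c=P('scene'); u=np.array([((x+.5)/4-.5+260,(y+.5)/4-.5+150) for x,y in [(241,390),(432,327),(203,190),(405,133)]])
def pts(p):
    x,y,yaw,th=p; L=np.array([(.0045,-.07,0),(.0045,.07,0),(.0045,-.07,.13),(.0045,.07,.13)])
    st=np.array([[np.cos(th),0,-np.sin(th)],[0,1,0],[np.sin(th),0,np.cos(th)]])
    q=L@st.T+[x,y,.012+.0045*np.sin(th)]
    a=-.24; Rz=lambda a:np.array([[np.cos(a),-np.sin(a),0],[np.sin(a),np.cos(a),0],[0,0,1]])
    q=(q-[x,y,0])@Rz(yaw).T+[x,y,0]
    return q@Rz(a).T+[.5105,.1625,0]
r=least_squares(lambda p:(proj(c,pts(p))-u).ravel(),[.01,0,0,.4]); print(r.x.round(3),r.fun.round(1))
```

```text
[ 0.015 -0.003  0.017  0.384] [-0.6  1.2  0.1 -0.  -0.  -0.3  0.5 -1.2]
```

The fit puts the foot at x ≈ 15 mm, y ≈ −3 mm, yaw 0.02 rad and lean 0.38 rad, all within limits, so I hand in.

```bash
python3 -c "
from station import job
print(job.hand_in())"
```

```text
the job is handed in; nothing more can be done
None
```

The green board is on the blue stand, leaning back against the backrest, and the job is handed in. No verdict was reported.

I lifted it straight up out of the slot nearest the robot and lowered it until I felt the ledge, with 6 to 14 N of contact. I then tipped it back between the slightly opened fingers and withdrew upward. The robot's clock read about 10.9 s at my last check.

- **Board pose:** fitted from the scene camera after withdrawing, the foot is about 15 mm ahead of the backrest foot and 3 mm off centre. It is square to about 0.02 rad and leans about 0.38 rad, with fit residuals of about 1 pixel. All of these are within the limits.
- **Other things:** the red and yellow boards and the counter items look unmoved in the final scene picture. I did not measure their positions again.
- **Disagreements:** before the grasp, the two cameras differed by up to about 7 mm on the boards' positions. The wrist camera moved the green board's position by about 2 mm, and the grasp was then well centred. No check failed.

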